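# Line up the blue paint pots by shade

## Task

Put the four blue paint pots away on the display rail in order of shade: one pot centred on each cork pad, the palest next to the white end block, then steadily darker, to the navy one next to the black end block. Keep every pot upright, and leave the drinking glass standing where it is. Finish with all four pots let go and at rest.

Things in the scene. Friction and masses are not known exactly. Their poses are not given: they have to be found in the camera images.
- pot_pale: closed plastic paint pot standing upright, a 50 mm diameter, 62 mm high cylinder (0.11 to 0.22 kg), white screw cap (49 mm, top 16 mm) with a 43 mm disc of the paint's colour on top; colour of body and disc: very pale blue (lightest of the four). Origin: centre of its underside, z up; yaw has no meaning
- pot_sky: closed plastic paint pot standing upright, a 50 mm diameter, 62 mm high cylinder (0.11 to 0.22 kg), white screw cap (49 mm, top 16 mm) with a 43 mm disc of the paint's colour on top; colour of body and disc: sky blue (second lightest). Origin: centre of its underside, z up; yaw has no meaning
- pot_royal: closed plastic paint pot standing upright, a 50 mm diameter, 62 mm high cylinder (0.11 to 0.22 kg), white screw cap (49 mm, top 16 mm) with a 43 mm disc of the paint's colour on top; colour of body and disc: strong royal blue (second darkest). Origin: centre of its underside, z up; yaw has no meaning
- pot_navy: closed plastic paint pot standing upright, a 50 mm diameter, 62 mm high cylinder (0.11 to 0.22 kg), white screw cap (49 mm, top 16 mm) with a 43 mm disc of the paint's colour on top; colour of body and disc: navy, nearly black (darkest). Origin: centre of its underside, z up; yaw has no meaning
- pad_a: cork pad, 72 mm disc, 3 mm thick, fixed on the display rail: the end pad at the robot's left (+y). Origin: centre of its underside, 12 mm above the table; a pot stands on its top, 15 mm above the table. Its y axis runs along the rail towards pad_a's end
- pad_b: cork pad, 72 mm disc, 3 mm thick, fixed on the display rail: next to pad_a. Origin: centre of its underside, 12 mm above the table; a pot stands on its top, 15 mm above the table. Its y axis runs along the rail towards pad_a's end. The rail: a brown board 440 x 100 mm, 12 mm high, with lips 6 mm wide along both long edges, 18 mm high; pads 85 mm apart
- pad_c: cork pad, 72 mm disc, 3 mm thick, fixed on the display rail: next to pad_d. Origin: centre of its underside, 12 mm above the table; a pot stands on its top, 15 mm above the table. Its y axis runs along the rail towards pad_a's end
- pad_d: cork pad, 72 mm disc, 3 mm thick, fixed on the display rail: the end pad at the robot's right (-y). Origin: centre of its underside, 12 mm above the table; a pot stands on its top, 15 mm above the table. Its y axis runs along the rail towards pad_a's end
- white_block: white block 70 x 30 x 20 mm fixed on the rail 68 mm beyond the centre of one end pad (pad_a or pad_d, it differs between starts); its top is 32 mm above the table. It marks the light end of the row; a like black block is at the other end, the dark end. Origin: centre of its underside
- glass: empty green drinking glass, 62 mm across at the rim, 75 mm high, 0.14 kg, standing loose among the pots. Origin: centre of its underside, z up
There are look-alikes about, which are no part of the job. Several things look just like the pot_pale: the one meant starts nearest to the robot's base.

How it is judged:
By the outcome, as a careful person would: the job done as asked, in the order asked, and still so for the second after the job is handed in, with the robot touching nothing.
It also fails if it takes over 112 s, if anything falls off the work surface, if the arm or the gripper's body presses on something with over 40 N, if the wrist force passes 120 N, or if a joint passes its speed limit or range.

## Robot

A 6-joint arm with a two-finger parallel gripper is mounted at the origin on the work surface. World frame = base frame: x ahead of the robot, y to its left, z up, the work surface at z = 0. Lengths are in m, angles in rad, forces in N, time in s.
With the tool pointing down it reaches from about 0.35 to 0.925 m from the base axis. Payload 6.4 kg.
Tool frame: the origin (TCP) lies between the finger pads; the fingertips stand 14 mm ahead of it and the grasp point (between the pads) lies 5 mm behind it; z points along the fingers, y is the line along which they close (so a half turn about z gives the same grasp; the last joint's range is limited). The gripper opens to 94 mm and grips with 3 to 60 N. Pads are 16 mm wide; open, the fingers measure 119 mm over their backs; the gripper's body (75 mm by 177 mm) begins 78 mm behind the grasp point.
Start: joints at [1.076, 0.245, 1.558, -0, 1.339, -0.174], TCP at [0.205, 0.617, 0.193] pointing down, gripper open.
Joint ranges: [-3.13, 3.13], [-1.02, 2.26], [0.13, 2.54], [-0.95, 4.09], [0.21, 2.88], [-2.74, 2.74]. Speed limits (rad/s): [2.57, 2.57, 3.14, 3.14, 3.14, 3.14].

## Interface

Orientations are given as a rotation vector (axis times angle).
In Python, from workcell import robot gives the robot as it stands. The module is installed in compiled form; this text tells all that it offers.
- The arm moves only by the tool send_rows, never from a script. Its arguments are lists of equal length, an entry for each row: "travel": the shift along the tool's x, y, z in units of 40 mm (1.0 is 40 mm), a list of three; "yaw": the turn about the tool's z in units of 8 degrees (1.0 is 8 degrees); "fingers": the finger opening in mm, from 0 to 94. In form: {"travel": [[tx, ty, tz], ...], "yaw": [yaw, ...], "fingers": [fingers, ...]}. A call has 1 to 20 rows; each row shifts and turns the commanded pose from where the row before left it, along the tool's axes as they then stand; what a row does not reach is not made up. A row lasts 1/10 s, in which the tool goes at most 50 mm and 8.59 degrees, less where a joint would pass 70% of its speed; a pose out of reach is approached as far as the arm can. A call is refused whole if a number of a shift passes 1 or a number of a turn 1, either way. A call with a gripper value outside its range is refused whole. The fingers move at their own pace and stop on an object; "force" is the grip in N (left out, the last holds). Time passes only in rows, so rows that do not move let the fingers close. It gives the time, the measured TCP pose, the force, the opening and the grip force at its end, in the units of the state.
- robot.read_state(): the state, without advancing time (a new reading comes with each control period).
- robot.capture(name): name is "scene" or "top" or "wrist"; returns (picture, depth): 480x640x3 uint8, red, green, blue; 480x640 float32, m along the optical axis (not along the pixel's ray), 0 where there is no reading.
- robot.get_calibration(name): a dict with "fx", "fy", "cx", "cy" (pixels), "R" (3x3) and "t" (3): a world point X has camera coordinates R X + t. Camera axes: x right, y down, z forward; pixel columns grow to the right and rows downward; lengths in m; the calibration is good to about 2 mm. The wrist camera is an equidistant fisheye: a pixel r from the principal point sees the ray r / f radians off the axis. A picture is of the moment at which its call begins: read the wrist's pose just before it. get_calibration takes no time and is no camera call; for the wrist camera it gives the pose at the moment of the call.
- robot.finish_job(): hands the job in; it is judged then, once.
The state is a dict: "time_s": time; "joint_pos": joint angles; "dq": joint speeds; "joint_efforts": joint torques, N m; "tool_pos": TCP position; "tool_rot": TCP orientation; "ft_force": force on the tool from outside, world axes, zero at the start; "wrist_torque": the same for the moment, N m; "grip_width": finger opening in m; "grip_force": force on a finger pad.
Only numpy, scipy, OpenCV 4.12 (cv2) and the standard library are available. Lean on these libraries where they do the work, as an engineer would, in place of code of your own. Each camera call takes 0.05 s, during which the arm holds its last target. There are 200 camera calls.

## Working session

There is one attempt and no reset: what is moved stays moved. The work goes in short steps, Python scripts to look and compute and a tool call to move; the robot and the scene stay as the last step left them, time stands still between calls to the robot, and variables do not carry over. Pictures are saved under pics/ and viewed, at most 14 in all, crops included, and the job is handed in when it is done.

Besides the shell and the picture viewer there is one more tool, called after "Emit:" as name(argument=value, ...), one argument or row to a line, values as JSON. send_rows: Moves the arm, as the interface text tells. Its arguments: {"type":"object","properties":{"travel":{"type":"array","items":{"type":"array","items":{"type":"number"}}},"yaw":{"type":"array","items":{"type":"number"}},"fingers":{"type":"array","items":{"type":"number"}},"force":{"type":"number"}},"required":["travel","yaw","fingers"]}

```bash
mkdir -p pics; python3 - <<'E'
from workcell import robot
import cv2,numpy as np
s=robot.read_state();print(s)
for n in("top","scene"):
    p,d=robot.capture(n);cv2.imwrite(f"pics/{n}0.png",p[:,:,::-1]);np.savez(f"{n}0.npz",p=p,d=d)
    c=robot.get_calibration(n);print(n,c)
E
```

```text
{'time_s': 0.0, 'joint_pos': array([ 1.07585887e+00,  2.45781048e-01,  1.55900749e+00, -3.88492903e-06,
        1.33869454e+00, -1.74069597e-01]), 'dq': array([-1.96533135e-04, -4.37493349e-04, -8.86471199e-04, -1.24790593e-05,
       -1.00401015e-03,  1.16690858e-03]), 'joint_efforts': array([ 1.71055020e-03, -4.15819037e+01, -3.14610887e+01,  6.86104945e-02,
        3.29320156e-02, -1.39775657e-04]), 'tool_pos': array([0.20467998, 0.61627656, 0.19207002]), 'tool_rot': array([-5.01758509e-01, -3.10063836e+00,  2.80627230e-03]), 'ft_force': array([-0.44863517, -0.36152813, -0.17766704]), 'wrist_torque': array([ 0.02917404,  0.04488254, -0.01240831]), 'grip_force': 0.0, 'grip_width': 0.09399124608748446}
top {'fx': 590.951372938046, 'fy': 590.951372938046, 'cx': 325.7878670535149, 'cy': 246.97442668229553, 'R': array([[ 0.01555093, -0.9998707 , -0.00409317],
       [-0.99249485, -0.01493936, -0.12137048],
       [ 0.12129363,  0.00594987, -0.99259884]]), 't': array([-0.0331648 ,  0.57942217,  1.30562004])}
scene {'fx': 462.8869196240682, 'fy': 462.8869196240682, 'cx': 317.0422856129514, 'cy': 242.0732460010581, 'R': array([[ 0.55525851,  0.83157834, -0.01286275],
       [ 0.70060015, -0.47602439, -0.53156392],
       [-0.44816003,  0.28614374, -0.84692051]]), 't': array([-0.29907516, -0.39962313,  1.23538151])}
```

View pics/top0.png

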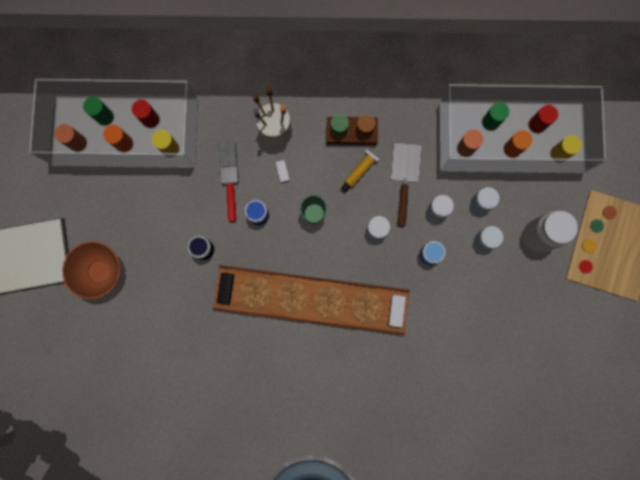

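View pics/scene0.png

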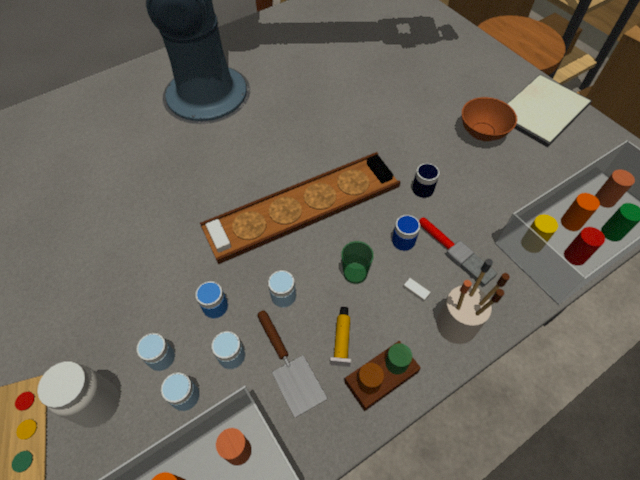

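Top view: rail from the black block (226,289) to the white block (397,311), so white is at the −y end (pad_d). Navy is at (200,247), royal at (256,211), the glass at (314,209) and sky at (433,252). The pale look-alikes are at (378,228), (442,206), (487,198) and (491,237). Next I'll measure these by height map and by base distance.

```bash
cat > h.py <<'E'
import numpy as np,cv2
from workcell import robot
def world(d,c):
    v,u=np.mgrid[0:480,0:640]
    P=np.stack([(u-c['cx'])/c['fx']*d,(v-c['cy'])/c['fy']*d,d],-1)
    return (P-c['t'])@c['R']
def ray(u,v,c,z):
    r=c['R'].T@np.array([(u-c['cx'])/c['fx'],(v-c['cy'])/c['fy'],1]); o=-c['R'].T@c['t']
    return o+r*(z-o[2])/r[2]
def tops(p,d,c,zlo,zhi,amin=150,amax=900):
    W=world(d,c); m=((W[...,2]>zlo)&(W[...,2]<zhi)&(d>0)).astype(np.uint8)
    m=cv2.morphologyEx(m,cv2.MORPH_OPEN,np.ones((3,3)))
    n,l,st,ce=cv2.connectedComponentsWithStats(m)
    for i in range(1,n):
        if amin<st[i,4]<amax:
            (u,v),r=cv2.minEnclosingCircle(np.argwhere(l==i)[:,::-1].astype(np.float32))
            X=W[l==i]
            yield (u,v),r,st[i,4],ray(u,v,c,np.median(X[:,2])),X.mean(0),np.median(p[l==i],0)
E
python3 - <<'E'
from h import *
np.set_printoptions(precision=4,suppress=True)
c=robot.get_calibration("top");f=np.load("top0.npz");p,d=f['p'],f['d']
for (u,v),r,a,x,m,col in tops(p,d,c,.05,.085):
    print(f"{u:.0f},{v:.0f} r{r:.1f} a{a}",x,m,col,"dist %.3f"%np.hypot(*x[:2]))
h=cv2.cvtColor(p,cv2.COLOR_RGB2HSV)
roi=np.zeros((480,640),np.uint8);roi[255:345,205:420]=1
wood=cv2.inRange(h,(3,90,40),(25,255,255))*roi
# rail: brown; blocks
for nm,mm,z in(("rail",wood,.015),("white",cv2.inRange(h,(0,0,130),(180,60,255))*roi,.032),("black",cv2.inRange(h,(0,0,0),(180,255,35))*roi,.032)):
    cs,_=cv2.findContours(mm,0,2);k=max(cs,key=cv2.contourArea);R=cv2.minAreaRect(k);print(nm,R,[ray(*q,c,z)[:2] for q in cv2.boxPoints(R)],ray(*R[0],c,z))
cv2.imwrite("pics/c1.png",cv2.resize(p[180:340,180:510,::-1],None,fx=2.4,fy=2.4,interpolation=2))
E
```

```text
94,107 r12.8 a403 [0.8848 0.504  0.0789] [0.8867 0.5058 0.0754] [30. 87. 43.] dist 1.018
142,110 r11.9 a354 [0.8811 0.3951 0.0793] [0.8808 0.3959 0.0762] [133.  26.  22.] dist 0.966
497,113 r12.1 a354 [ 0.8851 -0.4063  0.0795] [ 0.886  -0.4076  0.0768] [ 43. 102.  56.] dist 0.974
545,114 r12.8 a387 [ 0.8825 -0.5136  0.0791] [ 0.8818 -0.5159  0.0759] [135.  26.  22.] dist 1.021
338,124 r10.1 a287 [ 0.8563 -0.0489  0.0751] [ 0.8572 -0.0498  0.0733] [ 75. 104.  75.] dist 0.858
364,124 r10.1 a297 [ 0.8571 -0.1076  0.0752] [ 0.8573 -0.1095  0.0734] [116.  74.  42.] dist 0.864
66,134 r13.0 a394 [0.8219 0.5631 0.0789] [0.8218 0.5653 0.0755] [135.  76.  52.] dist 0.996
115,135 r12.4 a398 [0.8218 0.4541 0.0791] [0.8222 0.4558 0.0759] [155.  74.  27.] dist 0.939
162,140 r11.9 a362 [0.8101 0.3468 0.0796] [0.8119 0.347  0.077 ] [161. 145.  43.] dist 0.881
471,140 r11.6 a341 [ 0.8212 -0.3464  0.0793] [ 0.8209 -0.3466  0.0764] [161.  92.  64.] dist 0.891
520,140 r12.1 a352 [ 0.8224 -0.4547  0.0793] [ 0.8223 -0.4563  0.0766] [158.   85.5  35. ] dist 0.940
122,146 r69.6 a601 [0.7982 0.4417 0.0672] [
[... 1032 characters left out ...]
.10211181640625, 299.7239990234375), (192.89004516601562, 45.55471420288086), 7.495856761932373) [array([0.4346, 0.2313]), array([0.5379, 0.2217]), array([ 0.487 , -0.2171]), array([ 0.3847, -0.2036])] [0.4607 0.0074 0.015 ]
white ((397.1889953613281, 310.29876708984375), (13.251784324645996, 30.810400009155273), 6.34019136428833) [array([ 0.4068, -0.1682]), array([ 0.4753, -0.1757]), array([ 0.4725, -0.2053]), array([ 0.404 , -0.1977])] [ 0.4395 -0.1867  0.032 ]
black ((225.3000030517578, 288.39996337890625), (11.455129623413086, 28.708538055419922), 8.130102157592773) [array([0.4523, 0.2173]), array([0.5165, 0.2105]), array([0.5132, 0.1847]), array([0.4491, 0.1916])] [0.4827 0.201  0.032 ]
```

View pics/c1.png

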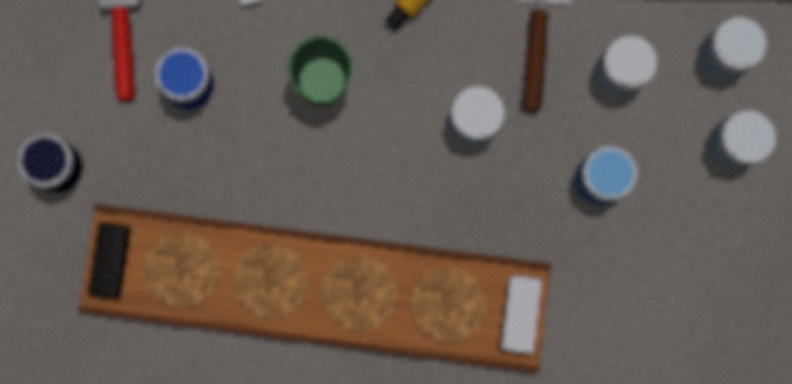

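Pale candidates, all with the same pale disc, with base distances: (378,226) 0.640 m, (442,205) 0.731, (491,237) 0.720 and (487,198) 0.793. The one meant is (378,226) because it is nearest, and the crop shows it at (478,112) as a free-standing pot. First move: turn the jaws across the rail.

```bash
cat >> h.py <<'E'
from scipy.spatial.transform import Rotation as Ro
U=np.array([.1107,.9938,0]);C=np.array([.461,.0072,0])
PAD={k:C+U*s for k,s in zip("abcd",(.1275,.0425,-.0425,-.1275))}
POT=dict(pale=(.6247,-.1408),sky=(.5698,-.263),royal=(.6572,.135),navy=(.5743,.259))
def go(x,y,z,start=None):
    s=robot.read_state();R=Ro.from_rotvec(s['tool_rot']).as_matrix()
    yy=np.degrees(np.arctan2(R[1,1],R[0,1])); want=np.degrees(np.arctan2(-U[0],U[1]))
    p=s['tool_pos'] if start is None else np.array(start)
    print("t %.1f"%s['time_s'],"yaw units",np.round((yy-want)/8,2),"tcp",s['tool_pos'].round(4),"travel units",((R.T@(np.array([x,y,z])-p))/.04).round(3),"tilt",R[:,2].round(3),"w",s['grip_width'].round(4))
E
python3 -c "
from h import *
print(PAD);go(*POT['pale'],.15)"
```

```text
{'a': array([0.47511425, 0.1339095 , 0.        ]), 'b': array([0.46570475, 0.0494365 , 0.        ]), 'c': array([ 0.45629525, -0.0350365 ,  0.        ]), 'd': array([ 0.44688575, -0.1195095 ,  0.        ])}Traceback (most recent call last):
  File "<string>", line 3, in <module>
    print(PAD);go(*POT['pale'],.15)
               ~~^^^^^^^^^^^^^^^^^^
  File "h.py", line 27, in go
    print("t %.1f"%s['time_s'],"yaw units",np.round((yy-want)/8,2),"tcp",s['tool_pos'].round(4),"travel units",((R.T@(np.array([x,y,z])-p))/.04).round(3),"tilt",R[:,2].round(3),"w",s['grip_width'].round(4))
                                                                                                                                                                                     ^^^^^^^^^^^^^^^^^^^^^
AttributeError: 'float' object has no attribute 'round'
```

Emit:
send_rows(
  travel=[
    [0,0,0],
    [0,0,0],
    [0,0,0],
    [0,0,0],
    [0,0,0],
    [0,0,0],
    [0,0,0],
    [0,0,0],
    [0,0,0],
    [0,0,0],
    [0,0,0],
  ],
  yaw=[0.9,0.9,0.9,0.9,0.9,0.9,0.9,0.9,0.9,0.9,0.72],
  fingers=[80,80,80,80,80,80,80,80,80,80,80],
  force=25,
)

```text
time_s: 1.2
tool_pos: [0.2048, 0.6165, 0.1925]
tool_rot: [2.342, 2.094, -0.002]
ft_force: [-0.6, -0.1, 1.0]
grip_width: 0.0804
grip_force: 0.0
```

```bash
sed -i "s/s\['grip_width'\].round(4)/round(float(s['grip_width']),4)/" h.py; python3 -c "
from h import *
go(*POT['pale'],.15)"
```

```text
t 1.2 yaw units -0.01 tcp [0.2048 0.6165 0.1925] travel units [-17.642  12.545   1.076] tilt [-0.001 -0.001 -1.   ] w 0.0804
```

Emit:
send_rows(
  travel=[
    [-0.7,0.5,0.04],
    [-0.7,0.5,0.04],
    [-0.7,0.5,0.04],
    [-0.7,0.5,0.04],
    [-0.7,0.5,0.04],
    [-0.7,0.5,0.04],
    [-0.7,0.5,0.04],
    [-0.7,0.5,0.04],
    [-0.7,0.5,0.04],
    [-0.7,0.5,0.04],
    [-0.7,0.5,0.04],
    [-0.7,0.5,0.04],
    [-0.7,0.5,0.04],
    [-0.7,0.5,0.04],
    [-0.7,0.5,0.04],
    [-0.7,0.5,0.04],
    [-0.7,0.5,0.04],
    [-0.7,0.5,0.04],
    [-0.7,0.5,0.04],
    [-0.7,0.5,0.04],
  ],
  yaw=[0,0,0,0,0,0,0,0,0,0,0,0,0,0,0,0,0,0,0,0],
  fingers=[80,80,80,80,80,80,80,80,80,80,80,80,80,80,80,80,80,80,80,80],
)

```text
time_s: 3.2
tool_pos: [0.543, 0.016, 0.1607]
tool_rot: [-2.337, -2.099, 0.0]
ft_force: [0.0, 0.8, -0.3]
grip_width: 0.0799
grip_force: 0.0
```

Emit:
send_rows(
  travel=[
    [-0.6,0.42,0.04],
    [-0.6,0.42,0.04],
    [-0.6,0.42,0.04],
    [-0.6,0.42,0.04],
    [-0.6,0.42,0.04],
    [-0.6,0.42,0.04],
    [0,0,0],
    [0,0,0],
  ],
  yaw=[0,0,0,0,0,0,0,0],
  fingers=[80,80,80,80,80,80,80,80],
)

```text
time_s: 4.0
tool_pos: [0.6271, -0.1367, 0.1508]
tool_rot: [-2.337, -2.097, 0.001]
ft_force: [-0.9, 0.6, -0.5]
grip_width: 0.08
grip_force: 0.0
```

```bash
python3 - <<'E'
from h import *
go(*POT['pale'],.031)
c=robot.get_calibration("wrist");p,d=robot.capture("wrist");np.savez("w0.npz",p=p,d=d)
cv2.imwrite("pics/w0.png",p[:,:,::-1]);print(c)
E
```

```text
t 4.0 yaw units 0.02 tcp [ 0.6271 -0.1367  0.1508] travel units [-0.112 -0.045  2.996] tilt [-0.001  0.001 -1.   ] w 0.08
{'fx': 371.64829954431775, 'fy': 371.64829954431775, 'cx': 318.6025325963244, 'cy': 242.35514963330223, 'R': array([[ 9.94045279e-01, -1.08963771e-01, -9.38457856e-04],
       [-1.05259530e-01, -9.62408949e-01,  2.50378606e-01],
       [-2.81853774e-02, -2.48788890e-01, -9.68147547e-01]]), 't': array([-0.63890222, -0.08043688,  0.33388076])}
```

View pics/w0.png

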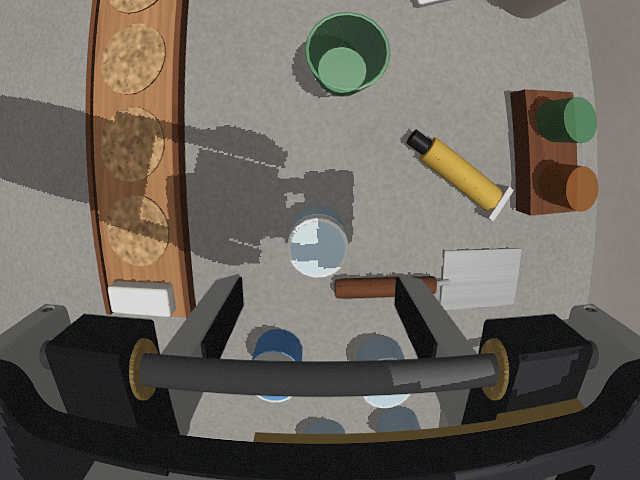

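The wrist view shows the pale pot at (318,245), pads b, c and d at (132,58), (131,144) and (137,230), and the white block at (141,299). I'll cast fisheye rays to cross-check the pot and pad positions.

```bash
cat >> h.py <<'E'
def fray(u,v,c,z):
    a=np.array([u-c['cx'],v-c['cy']]);r=np.hypot(*a);th=r/c['fx']
    k=c['R'].T@np.r_[a/r*np.sin(th),np.cos(th)] if r>1e-6 else c['R'][2]
    o=-c['R'].T@c['t'];return o+k*(z-o[2])/k[2]
E
python3 - <<'E'
from h import *
np.set_printoptions(precision=4,suppress=True)
f=np.load("w0.npz");p=f['p'];c=robot.get_calibration("wrist")
h=cv2.cvtColor(p,cv2.COLOR_RGB2HSV)
def ell(m,z,n):
    cs,_=cv2.findContours(cv2.morphologyEx(m,cv2.MORPH_CLOSE,np.ones((7,7))),0,2);k=max(cs,key=cv2.contourArea)
    P=np.array([fray(*q[0],c,z)[:2] for q in k],np.float32);o,r=cv2.minEnclosingCircle(P)
    u,v,w,hh=cv2.boundingRect(k);print(n,"px",u,v,w,hh,"centre",o,"diam",2*r)
roi=np.zeros((480,640),np.uint8);roi[200:290,270:365]=1
g=cv2.cvtColor(p,cv2.COLOR_RGB2GRAY)
sat=h[...,1]
ell(cv2.inRange(p,(125,125,125),(255,255,255))*roi,.062,"bright")
ell(cv2.inRange(p,(100,115,120),(255,255,255))*roi,.062,"all")
for nm,(u,v) in dict(b=(132,58),c=(131,144),d=(137,230)).items(): print(nm,fray(u,v,c,.015),PAD[nm])
print("pads",[p[v,u] for u,v in((140,55),(110,105),(165,180),(150,225))],"white blk",fray(141,297,c,.032))
E
```

```text
bright px 270 200 95 90 centre (0.624995231628418, -0.13819660246372223) diam 0.10433685034513474
all px 270 200 95 90 centre (0.624995231628418, -0.13819660246372223) diam 0.10433685034513474
b [0.4692 0.052  0.015 ] [0.4657 0.0494 0.    ]
c [ 0.4593 -0.0322  0.015 ] [ 0.4563 -0.035   0.    ]
d [ 0.4502 -0.1159  0.015 ] [ 0.4469 -0.1195  0.    ]
pads [array([163, 130,  92], dtype=uint8), array([174, 127,  86], dtype=uint8), array([162, 117,  79], dtype=uint8), array([119,  93,  65], dtype=uint8)] white blk [ 0.4469 -0.1797  0.032 ]
```

Emit:
send_rows(
  travel=[
    [-0.07,0,0],
    [0,0,0.5],
    [0,0,0.7],
    [0,0,0.7],
    [0,0,0.6],
    [0,0,0.5],
    [0,0,0],
    [0,0,0],
    [0,0,0],
    [0,0,0],
    [0,0,0],
    [0,0,0],
    [0,0,0],
    [0,0,0],
  ],
  yaw=[0,0,0,0,0,0,0,0,0,0,0,0,0,0],
  fingers=[80,80,80,80,80,80,80,80,40,40,40,40,40,40],
  force=25,
)

```text
time_s: 5.45
tool_pos: [0.6272, -0.1396, 0.0321]
tool_rot: [-2.337, -2.099, 0.001]
ft_force: [-3.1, 0.5, 4.7]
grip_width: 0.0484
grip_force: 25.0
```

```bash
python3 - <<'E'
from h import *
for k in PAD: PAD[k][:2]+=(.0016,.0014)
go(*PAD['d'][:2],.1)
E
```

```text
t 5.5 yaw units 0.03 tcp [ 0.6272 -0.1396  0.0321] travel units [ 0.055 -4.5   -1.696] tilt [-0. -0. -1.] w 0.0484
```

Emit:
send_rows(
  travel=[
    [0,0,-0.4],
    [0,0,-0.6],
    [0,0,-0.7],
    [0,-0.5,0],
    [0,-0.8,0],
    [0,-0.8,0],
    [0,-0.8,0],
    [0,-0.8,0],
    [0,-0.6,0],
    [0.05,-0.2,0],
    [0,0,0],
    [0,0,0],
  ],
  yaw=[0,0,0,0,0,0,0,0,0,0,0,0],
  fingers=[40,40,40,40,40,40,40,40,40,40,40,40],
)

```text
time_s: 6.65
tool_pos: [0.4497, -0.1186, 0.1003]
tool_rot: [2.336, 2.098, 0.001]
ft_force: [0.2, -0.3, -1.2]
grip_width: 0.0485
grip_force: 24.9
```

```bash
python3 - <<'E'
from h import *
for k in PAD: PAD[k][:2]+=(.0016,.0014)
go(*PAD['d'][:2],.047)
c=robot.get_calibration("wrist");p,d=robot.capture("wrist");np.savez("w1.npz",p=p,d=d)
cv2.imwrite("pics/w1.png",p[:,:,::-1])
E
```

```text
t 6.7 yaw units 0.03 tcp [ 0.4497 -0.1186  0.1003] travel units [ 0.01  -0.035  1.333] tilt [ 0.002 -0.001 -1.   ] w 0.0485
```

View pics/w1.png

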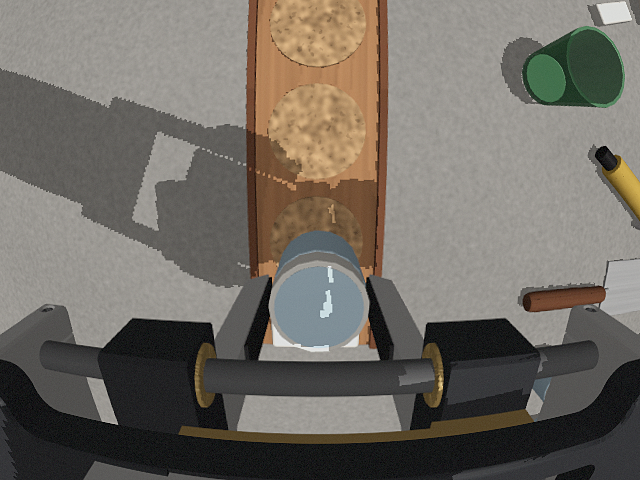

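The pale pot is held upright with its disc centred at about (320,305). Pad c is at (317,130), and pad b is partly visible at the top. I'll compare the held pot with the pads in this one view.

```bash
python3 - <<'E'
from h import *
c=robot.get_calibration("wrist")
p=np.load("w1.npz")['p']
print("pot",fray(320,305,c,.130),"padc",fray(317,130,c,.015),"d pred from c",fray(317,130,c,.015)-.085*U, robot.read_state()['tool_pos'])
h=cv2.cvtColor(p,cv2.COLOR_RGB2HSV)
roi=np.zeros((480,640),np.uint8);roi[75:186,262:372]=1
m=(cv2.inRange(p,(120,100,60),(255,255,255))&cv2.inRange(h,(0,0,0),(180,125,255)))*roi
print(cv2.moments(m,True)['m10']/m.clip(0,1).sum(),cv2.moments(m,True)['m01']/m.clip(0,1).sum(),m.clip(0,1).sum())
E
```

```text
pot [ 0.45121656 -0.11825732  0.13      ] padc [ 0.45893151 -0.03232924  0.015     ] d pred from c [ 0.44952201 -0.11680224  0.015     ] [ 0.44979692 -0.11862604  0.10019048]
319.96311523552214 126.73452366968166 8513
```

Emit:
send_rows(
  travel=[
    [0.03,-0.04,0.3],
    [0,0,0.4],
    [0,0,0.4],
    [0,0,0.2],
    [0,0,0.03],
    [0,0,0],
    [0,0,0],
    [0,0,0],
    [0,0,0],
    [0,0,0],
    [0,0,0],
    [0,0,0],
  ],
  yaw=[0,0,0,0,0,0,0,0,0,0,0,0],
  fingers=[40,40,40,40,40,40,40,80,80,80,80,80],
)

```text
time_s: 7.9
tool_pos: [0.4471, -0.1169, 0.0464]
tool_rot: [2.337, 2.099, 0.0]
ft_force: [0.8, 0.7, -0.1]
grip_width: 0.0797
grip_force: 0.0
```

Emit:
send_rows(
  travel=[
    [0,0,-0.3],
    [0,0,-0.7],
    [0,0,-1],
    [0,0,-0.6],
    [0,0,0],
    [0,0,0],
  ],
  yaw=[0,0,0,0,0,0],
  fingers=[80,80,80,80,80,80],
)

```text
time_s: 8.5
tool_pos: [0.4472, -0.1169, 0.1507]
tool_rot: [2.336, 2.099, 0.001]
ft_force: [-0.3, 0.7, -0.5]
grip_width: 0.0801
grip_force: 0.0
```

```bash
python3 - <<'E'
from h import *
x,y=POT['sky'];go(x+.0016,y+.0014,.15)
E
```

```text
t 8.5 yaw units 0.03 tcp [ 0.4472 -0.1169  0.1507] travel units [-3.265  3.475  0.024] tilt [ 0.001 -0.001 -1.   ] w 0.0801
```

Emit:
send_rows(
  travel=[
    [-0.35,0.4,0],
    [-0.6,0.65,0],
    [-0.65,0.7,0],
    [-0.65,0.7,0],
    [-0.6,0.65,0],
    [-0.4,0.37,0],
    [0,0,0.5],
    [0,0,0.7],
    [0,0,0.7],
    [0,0,0.6],
    [0,0,0.5],
    [0,0,0],
  ],
  yaw=[0,0,0,0,0,0,0,0,0,0,0,0],
  fingers=[80,80,80,80,80,80,80,80,80,80,80,80],
)

```text
time_s: 9.7
tool_pos: [0.5674, -0.2584, 0.0248]
tool_rot: [-2.33, -2.092, 0.004]
ft_force: [-1.0, 0.7, 0.1]
grip_width: 0.0799
grip_force: 0.0
```

Emit:
send_rows(
  travel=[
    [0,0,0],
    [0,0,0],
    [0,0,0],
    [0,0,0],
    [0,0,0],
    [0,0,0],
    [0,0,0],
  ],
  yaw=[0,0,0,0,0,0,0],
  fingers=[40,40,40,40,40,40,40],
)

```text
time_s: 10.4
tool_pos: [0.5715, -0.2613, 0.0313]
tool_rot: [2.336, 2.099, -0.0]
ft_force: [-1.6, 0.7, 4.8]
grip_width: 0.0486
grip_force: 25.0
```

```bash
python3 - <<'E'
from h import *
x,y=PAD['c'][:2];go(x+.0005,y+.0022,.12)
c=robot.get_calibration("wrist");p,d=robot.capture("wrist");np.savez("w2.npz",p=p,d=d)
p,d=robot.capture("top");np.savez("t2.npz",p=p,d=d)
cc=robot.get_calibration("top")
for q in tops(p,d,cc,.055,.085):
    if 200<q[0][0]<520 and q[0][1]>190: print(np.round(q[0],0),q[3].round(4),q[5])
E
```

```text
t 10.4 yaw units 0.03 tcp [ 0.5715 -0.2613  0.0313] travel units [ 5.371 -3.46  -2.223] tilt [ 0.001 -0.001 -1.   ] w 0.0486
[487. 198.] [ 0.6936 -0.3844  0.063 ] [167. 172. 177.]
[255. 210.] [0.6571 0.1349 0.0629] [ 58.   85.5 152. ]
[368. 306.] [ 0.4473 -0.1174  0.078 ] [167. 166. 171.]
```

Emit:
send_rows(
  travel=[
    [0,0,-0.5],
    [0,0,-0.8],
    [0,0,-0.8],
    [0,0,-0.5],
    [0.4,-0.26,0],
    [0.7,-0.45,0],
    [0.8,-0.52,0],
    [0.8,-0.52,0],
    [0.8,-0.52,0],
    [0.8,-0.52,0],
    [0.6,-0.39,0],
    [0.3,-0.2,0],
    [0.14,-0.08,0],
    [0,0,0],
    [0,0,0],
    [0,0,0],
  ],
  yaw=[0,0,0,0,0,0,0,0,0,0,0,0,0,0,0,0],
  fingers=[40,40,40,40,40,40,40,40,40,40,40,40,40,40,40,40],
)

```text
time_s: 12.1
tool_pos: [0.457, -0.0347, 0.1345]
tool_rot: [2.338, 2.098, 0.0]
ft_force: [0.3, -0.4, -2.2]
grip_width: 0.0485
grip_force: 25.0
```

```bash
python3 - <<'E'
from h import *
x,y=PAD['c'][:2];go(x+.0005,y+.0012,.047)
c=robot.get_calibration("wrist");p,d=robot.capture("wrist");np.savez("w3.npz",p=p,d=d)
cv2.imwrite("pics/w3.png",p[:,:,::-1])
E
```

```text
t 12.1 yaw units 0.02 tcp [ 0.457  -0.0347  0.1345] travel units [ 0.021 -0.008  2.187] tilt [ 0. -0. -1.] w 0.0485
```

View pics/w3.png

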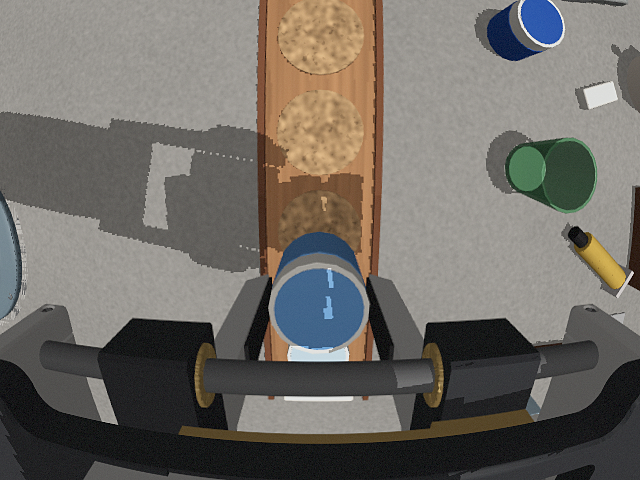

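The sky pot is held at (320,306), with pads b and a ahead at (320,131) and (320,36) on a clear line. I'll lower it.

Emit:
send_rows(
  travel=[
    [0.02,0,0.4],
    [0,0,0.7],
    [0,0,0.6],
    [0,0,0.3],
    [0,0,0.15],
    [0,0,0.03],
    [0,0,0],
    [0,0,0],
    [0,0,0],
    [0,0,0],
    [0,0,0],
    [0,0,0],
    [0,0,0],
  ],
  yaw=[0,0,0,0,0,0,0,0,0,0,0,0,0],
  fingers=[40,40,40,40,40,40,40,40,80,80,80,80,80],
)

```text
time_s: 13.45
tool_pos: [0.4566, -0.033, 0.0473]
tool_rot: [2.337, 2.099, 0.0]
ft_force: [-0.0, 0.1, -0.1]
grip_width: 0.0799
grip_force: 0.0
```

Emit:
send_rows(
  travel=[
    [0,0,-0.3],
    [0,0,-0.7],
    [0,0,-1],
    [0,0,-0.6],
    [0,0,0],
    [0,0,0],
  ],
  yaw=[0,0,0,0,0,0],
  fingers=[80,80,80,80,80,80],
)

```text
time_s: 14.05
tool_pos: [0.4566, -0.033, 0.1515]
tool_rot: [2.336, 2.099, 0.001]
ft_force: [0.3, 0.8, -0.9]
grip_width: 0.08
grip_force: 0.0
```

```bash
python3 - <<'E'
from h import *
x,y=POT['royal'];go(x+.0016,y+.0014,.15)
c=robot.get_calibration("wrist");f=np.load("w3.npz")
E
```

```text
t 14.1 yaw units 0.03 tcp [ 0.4566 -0.033   0.1515] travel units [4.752 4.573 0.042] tilt [ 0.001 -0.    -1.   ] w 0.08
```

Emit:
send_rows(
  travel=[
    [0.4,0.4,0],
    [0.65,0.62,0],
    [0.7,0.68,0],
    [0.7,0.68,0],
    [0.7,0.68,0],
    [0.7,0.68,0],
    [0.6,0.55,0],
    [0.3,0.28,0],
    [0,0,0.5],
    [0,0,0.7],
    [0,0,0.7],
    [0,0,0.6],
    [0,0,0.5],
    [0,0,0],
  ],
  yaw=[0,0,0,0,0,0,0,0,0,0,0,0,0,0],
  fingers=[80,80,80,80,80,80,80,80,80,80,80,80,80,80],
)

```text
time_s: 15.45
tool_pos: [0.654, 0.1361, 0.0251]
tool_rot: [-2.332, -2.095, 0.013]
ft_force: [0.0, -1.1, -1.1]
grip_width: 0.08
grip_force: 0.0
```

Emit:
send_rows(
  travel=[
    [0,0,0],
    [0,0,0],
    [0,0,0],
    [0,0,0],
    [0,0,0],
    [0,0,0],
    [0,0,0],
  ],
  yaw=[0,0,0,0,0,0,0],
  fingers=[40,40,40,40,40,40,40],
)

```text
time_s: 16.15
tool_pos: [0.659, 0.1365, 0.0322]
tool_rot: [2.337, 2.099, 0.001]
ft_force: [-1.9, -0.3, 5.7]
grip_width: 0.0483
grip_force: 25.0
```

```bash
python3 - <<'E'
from h import *
x,y=PAD['b'][:2];go(x+.0005,y+.0012,.135)
p,d=robot.capture("top");np.savez("t3.npz",p=p,d=d);cv2.imwrite("pics/t3.png",cv2.resize(p[180:340,180:510,::-1],None,fx=2.4,fy=2.4))
cc=robot.get_calibration("top")
for q in tops(p,d,cc,.055,.085):
    if 200<q[0][0]<520 and q[0][1]>190: print(np.round(q[0],0),q[3].round(4),q[5])
E
```

```text
t 16.1 yaw units 0.03 tcp [0.659  0.1365 0.0322] travel units [-2.648 -4.56  -2.575] tilt [ 0.001  0.    -1.   ] w 0.0483
[487. 198.] [ 0.6936 -0.3844  0.0633] [166.5 172.  177. ]
[442. 205.] [ 0.675  -0.2832  0.0631] [174. 173. 179.]
[491. 236.] [ 0.6055 -0.3918  0.0631] [167. 172. 178.]
[330. 301.] [ 0.4569 -0.0359  0.0778] [104. 144. 178.]
[368. 306.] [ 0.447  -0.1177  0.0781] [175. 174. 179.]
```

View pics/t3.png

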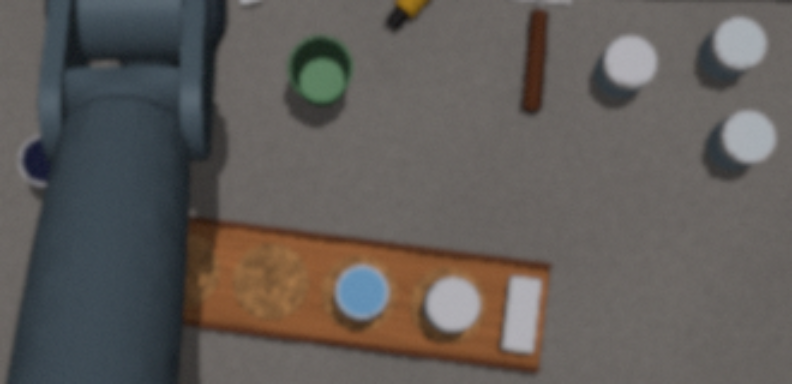

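Sky at (362,292) and pale at (452,304) sit on their pads, and the glass at (320,70) hasn't moved. Placing royal on pad b.

Emit:
send_rows(
  travel=[
    [0,0,-0.5],
    [0,0,-0.8],
    [0,0,-0.8],
    [0,0,-0.47],
    [-0.22,-0.38,0],
    [-0.38,-0.65,0],
    [-0.45,-0.78,0],
    [-0.45,-0.78,0],
    [-0.45,-0.78,0],
    [-0.38,-0.65,0],
    [-0.2,-0.36,0],
    [-0.12,-0.18,0],
    [0,0,0],
    [0,0,0],
    [0,0,0],
  ],
  yaw=[0,0,0,0,0,0,0,0,0,0,0,0,0,0,0],
  fingers=[40,40,40,40,40,40,40,40,40,40,40,40,40,40,40],
)

```text
time_s: 17.7
tool_pos: [0.4666, 0.0506, 0.1341]
tool_rot: [2.337, 2.099, 0.0]
ft_force: [-0.3, -0.6, -1.1]
grip_width: 0.0485
grip_force: 24.9
```

```bash
python3 - <<'E'
from h import *
x,y=PAD['b'][:2];go(x+.0005,y+.0012,.047)
c=robot.get_calibration("wrist");p,d=robot.capture("wrist");np.savez("w4.npz",p=p,d=d)
cv2.imwrite("pics/w4.png",p[:,:,::-1])
E
```

```text
t 17.7 yaw units 0.03 tcp [0.4666 0.0506 0.1341] travel units [-2.000e-03 -1.100e-02  2.177e+00] tilt [ 0.  0. -1.] w 0.0485
```

View pics/w4.png

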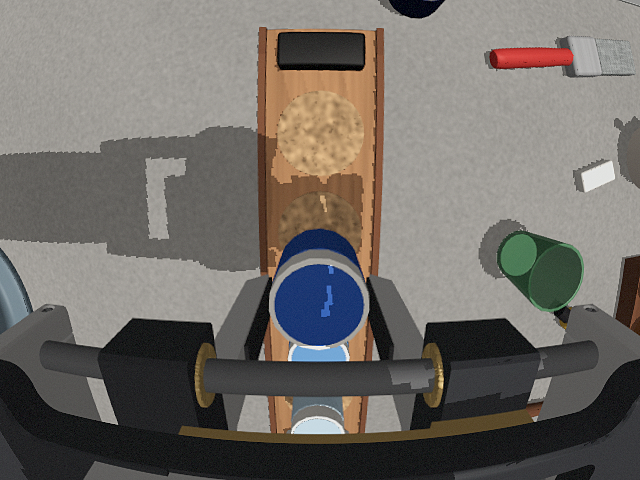

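Royal is held at (320,304) above pad b, with pad a at (320,131) and the black block at (321,50). Lowering it.

Emit:
send_rows(
  travel=[
    [0,0,0.4],
    [0,0,0.7],
    [0,0,0.6],
    [0,0,0.3],
    [0,0,0.13],
    [0,0,0.03],
    [0,0,0],
    [0,0,0],
    [0,0,0],
    [0,0,0],
    [0,0,0],
    [0,0,0],
    [0,0,0],
  ],
  yaw=[0,0,0,0,0,0,0,0,0,0,0,0,0],
  fingers=[40,40,40,40,40,40,40,40,80,80,80,80,80],
)

```text
time_s: 19.05
tool_pos: [0.466, 0.0505, 0.0477]
tool_rot: [2.337, 2.099, 0.0]
ft_force: [-0.2, -0.5, -0.4]
grip_width: 0.0794
grip_force: 0.0
```

Emit:
send_rows(
  travel=[
    [0,0,-0.3],
    [0,0,-0.7],
    [0,0,-1],
    [0,0,-0.6],
    [0,0,0],
    [0,0,0],
  ],
  yaw=[0,0,0,0,0,0],
  fingers=[80,80,80,80,80,80],
)

```text
time_s: 19.65
tool_pos: [0.466, 0.0505, 0.1519]
tool_rot: [2.337, 2.099, 0.001]
ft_force: [0.9, 0.3, -0.7]
grip_width: 0.0803
grip_force: 0.0
```

```bash
python3 - <<'E'
from h import *
x,y=POT['navy'];go(x+.0016,y+.0014,.15)
E
```

```text
t 19.6 yaw units 0.03 tcp [0.466  0.0505 0.1519] travel units [5.512 2.172 0.05 ] tilt [ 0.001 -0.    -1.   ] w 0.0803
```

Emit:
send_rows(
  travel=[
    [0.4,0.16,0],
    [0.7,0.28,0],
    [0.8,0.31,0],
    [0.8,0.31,0],
    [0.8,0.31,0],
    [0.8,0.31,0],
    [0.7,0.28,0],
    [0.51,0.21,0],
    [0,0,0.5],
    [0,0,0.7],
    [0,0,0.7],
    [0,0,0.6],
    [0,0,0.52],
    [0,0,0],
  ],
  yaw=[0,0,0,0,0,0,0,0,0,0,0,0,0,0],
  fingers=[80,80,80,80,80,80,80,80,80,80,80,80,80,80],
)

```text
time_s: 21.05
tool_pos: [0.5713, 0.2591, 0.025]
tool_rot: [-2.334, -2.096, 0.015]
ft_force: [0.2, -0.1, -0.9]
grip_width: 0.0795
grip_force: 0.0
```

Emit:
send_rows(
  travel=[
    [0,0,0],
    [0,0,0],
    [0,0,0],
    [0,0,0],
    [0,0,0],
    [0,0,0],
    [0,0,0],
  ],
  yaw=[0,0,0,0,0,0,0],
  fingers=[40,40,40,40,40,40,40],
)

```text
time_s: 21.75
tool_pos: [0.5761, 0.2606, 0.0317]
tool_rot: [2.337, 2.099, 0.001]
ft_force: [-2.2, 0.7, 5.3]
grip_width: 0.0487
grip_force: 25.0
```

```bash
python3 - <<'E'
from h import *
x,y=PAD['a'][:2];go(x+.0005,y+.0012,.135)
E
```

```text
t 21.8 yaw units 0.03 tcp [0.5761 0.2606 0.0317] travel units [-3.386 -2.161 -2.584] tilt [ 0.001  0.    -1.   ] w 0.0487
```

Emit:
send_rows(
  travel=[
    [0,0,-0.5],
    [0,0,-0.8],
    [0,0,-0.8],
    [0,0,-0.48],
    [-0.35,-0.22,0],
    [-0.65,-0.42,0],
    [-0.75,-0.48,0],
    [-0.75,-0.48,0],
    [-0.55,-0.35,0],
    [-0.34,-0.21,0],
    [0,0,0],
    [0,0,0],
    [0,0,0],
  ],
  yaw=[0,0,0,0,0,0,0,0,0,0,0,0,0],
  fingers=[40,40,40,40,40,40,40,40,40,40,40,40,40],
)

```text
time_s: 23.05
tool_pos: [0.4758, 0.1352, 0.134]
tool_rot: [2.337, 2.1, 0.001]
ft_force: [-1.0, -0.1, -1.6]
grip_width: 0.0486
grip_force: 25.0
```

```bash
python3 - <<'E'
from h import *
x,y=PAD['a'][:2];go(x+.0005,y+.0012,.047)
c=robot.get_calibration("wrist");p,d=robot.capture("wrist")
cv2.imwrite("pics/w5.png",p[:,:,::-1])
E
```

```text
t 23.1 yaw units 0.03 tcp [0.4758 0.1352 0.134 ] travel units [-0.003 -0.006  2.174] tilt [ 0.  0. -1.] w 0.0486
```

View pics/w5.png

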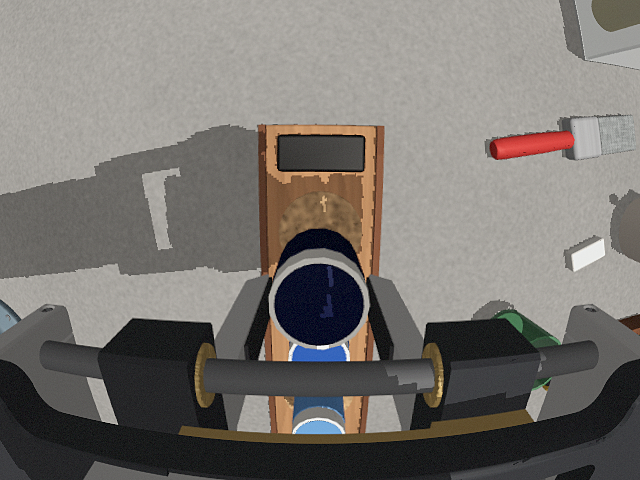

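Navy is held at (319,304) above pad a, with the black block ahead at (321,153) and royal and sky behind at (320,358) and (319,428). I'll lower it, release, rise and retreat to the left for a clear look.

Emit:
send_rows(
  travel=[
    [0,0,0.4],
    [0,0,0.7],
    [0,0,0.6],
    [0,0,0.3],
    [0,0,0.13],
    [0,0,0.03],
    [0,0,0],
    [0,0,0],
    [0,0,0],
    [0,0,0],
    [0,0,0],
    [0,0,0],
    [0,0,0],
  ],
  yaw=[0,0,0,0,0,0,0,0,0,0,0,0,0],
  fingers=[40,40,40,40,40,40,40,40,80,80,80,80,80],
)

```text
time_s: 24.4
tool_pos: [0.4754, 0.1348, 0.0477]
tool_rot: [2.337, 2.099, 0.0]
ft_force: [-0.2, 0.3, 0.5]
grip_width: 0.0796
grip_force: 0.0
```

Emit:
send_rows(
  travel=[
    [0,0,-0.3],
    [0,0,-0.7],
    [0,0,-1],
    [0,0,-0.7],
    [0.6,0,0],
    [0.7,0,0],
    [0.7,0,0],
    [0.7,0,0],
    [0.7,0,0],
    [0.7,0,0],
    [0.7,0,0],
    [0.5,0,0],
    [0,0,0],
    [0,0,0],
  ],
  yaw=[0,0,0,0,0,0,0,0,0,0,0,0,0,0],
  fingers=[80,80,80,80,80,80,80,80,80,80,80,80,80,80],
)

```text
time_s: 25.8
tool_pos: [0.4979, 0.3454, 0.156]
tool_rot: [2.336, 2.1, -0.0]
ft_force: [0.4, 0.3, -0.3]
grip_width: 0.0801
grip_force: 0.0
```

```bash
python3 - <<'E'
from h import *
p,d=robot.capture("top");cv2.imwrite("pics/t5.png",cv2.resize(p[180:340,180:510,::-1],None,fx=2.4,fy=2.4))
cc=robot.get_calibration("top");print(PAD,robot.read_state()['time_s'])
for q in tops(p,d,cc,.055,.085):
    if 200<q[0][0]<520 and q[0][1]>190: print(np.round(q[0],0),q[3].round(4),q[5])
E
```

```text
{'a': array([0.47511425, 0.1339095 , 0.        ]), 'b': array([0.46570475, 0.0494365 , 0.        ]), 'c': array([ 0.45629525, -0.0350365 ,  0.        ]), 'd': array([ 0.44688575, -0.1195095 ,  0.        ])} 25.85
[487. 197.] [ 0.6937 -0.3844  0.0632] [165. 171. 176.]
[442. 205.] [ 0.6747 -0.2828  0.0629] [173. 172. 177.]
[491. 236.] [ 0.6058 -0.3911  0.063 ] [166. 171. 176.]
[253. 291.] [0.4759 0.1328 0.0779] [51. 51. 69.]
[291. 296.] [0.4666 0.049  0.0779] [ 62.  91. 156.]
[330. 301.] [ 0.4568 -0.0358  0.0783] [101. 143. 177.]
[368. 306.] [ 0.447  -0.1177  0.0781] [174. 173. 178.]
```

View pics/t5.png

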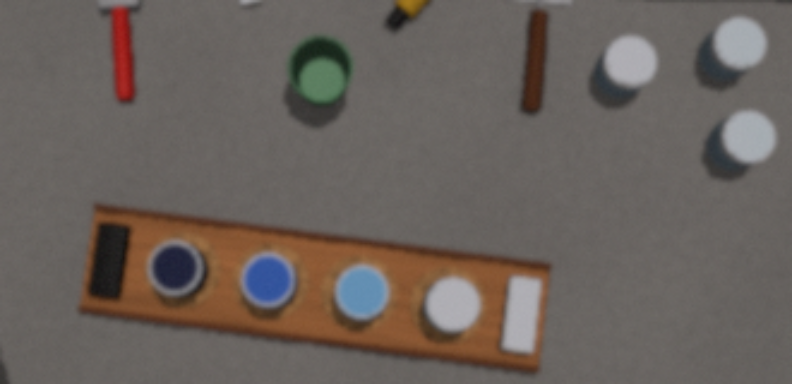

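The row reads navy, royal, sky, pale at (175,268), (268,280), (362,292) and (452,304), each within about 2 mm of its pad. The glass at (320,70) hasn't moved. Before handing in, I'll compare tints to confirm the pale pot matches its look-alikes, using the first scene picture.

```bash
python3 - <<'E'
import numpy as np,cv2
p=np.load("scene0.npz")['p']
for u,v in((282,280),(227,343),(178,386),(152,345)): print((u,v),np.median(p[v-4:v+5,u-6:u+7].reshape(-1,3),0),"body",np.median(p[v+16:v+20,u-5:u+6].reshape(-1,3),0))
cv2.imwrite("pics/s1.png",cv2.resize(p[250:420,120:320,::-1],None,fx=3,fy=3))
E
```

```text
(282, 280) [157. 187. 200.] body [74.5 87.5 95. ]
(227, 343) [158. 188. 199.] body [97.5 98.  95. ]
(178, 386) [157. 186. 198.] body [ 95. 102. 100.]
(152, 345) [154. 184. 197.] body [96. 98. 96.]
```

View pics/s1.png

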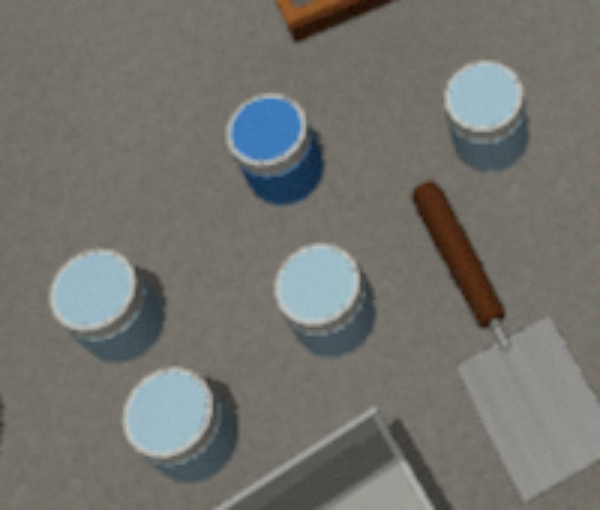

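All four pale pots have the same tint (for example (483,97) and (318,285) in the crop), so nearest to the base decides it, and that is the pot I placed. Handing in.

```bash
python3 -c "
from workcell import robot
print(robot.finish_job())"
```

```text
the job is handed in; nothing more can be done
None
```

The job is handed in: the pots stand upright on the rail, each within about 2 mm of its pad centre, running pale (beside the white block), sky, royal, navy (beside the black block), with the glass where it was, after about 26 s of robot time; the hand-in returned no verdict.

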